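Take the red thread off the spool stand

ROBOT

A 6-joint arm with a two-finger parallel gripper is mounted at the origin on the work surface. World frame = base frame: x ahead of the robot, y to its left, z up, the work surface at z = 0. Lengths are in mm, angles in degrees, forces in N, time in s.
With the tool pointing down it reaches from about 300 to 850 mm from the base axis. Payload 4.2 kg.
Tool frame: the origin (TCP) lies at the very end of the fingers, on their centre line; the grasp point (between the pads) lies 19 mm behind it; z points along the fingers, y is the direction in which the jaws open and shut (so a half turn about z gives the same grasp; the last joint's range is limited). The gripper opens to 91 mm and grips with 3 to 60 N. Pads are 32 mm wide; open, the fingers measure 118 mm over their backs; the gripper's body (76 mm by 178 mm) begins 60 mm behind the grasp point.
Start: joints at [70.646, 18.312, 89.639, -0, 72.044, -1.146], TCP at [179.677, 546.223, 213.976] pointing down, gripper open.
Joint ranges: [-177.97, 177.97], [-48.28, 115.42], [12.27, 149.76], [-77.06, 257.06], [2.81, 150.46], [-146.56, 146.56]. Speed limits (degrees/s): [147.25, 147.25, 180, 180, 180, 180].

INTERFACE

Orientations are given as [roll, pitch, yaw] about the fixed x, y, z axes, in that order (R = Rz(yaw) Ry(pitch) Rx(roll)).
In Python, from workcell import telemetry, grab_frame, job gives the robot as it stands.
- The arm moves only by the tool drive_tool, never from a script. Its argument "moves" is a list of rows, each an object of numbers: "claw": the closure, from -1 (fully open) to 1 (shut); "dx", "dy", "dz": the shift along the tool's x, y, z in units of 20 mm (1.0 is 20 mm); "yaw": the turn about the tool's z in units of 0.15 rad (1.0 is 0.15 rad). In form: [{"claw": .., "dx": .., "dy": .., "dz": .., "yaw": ..}, ...]. A call has 1 to 5 rows; each row shifts and turns the pose as measured when the row begins, along the tool's axes as they then stand; what a row does not reach is not made up. A row lasts 1/8 s, in which the tool goes at most 62.5 mm and 10.7 degrees, less where a joint would pass 70% of its speed; a pose out of reach is approached as far as the arm can. A call with a number of a shift or a turn outside -1 to 1 is refused whole. A call with a gripper value outside its range is refused whole. The fingers move at their own pace and stop on an object; "grip_force" is the grip in N (left out, the last holds). Time passes only in rows, so rows that do not move let the fingers close. It gives the time, the measured TCP pose, the force and the opening at its end, in the units of the state.
- telemetry.state(): the state, without advancing time (a new reading comes with each control period).
- grab_frame(name): name is "scene" or "top"; returns a dict with "color" (400x640x3 uint8, blue, green, red), "vertical_fov" (degrees; the focal length in pixels is half the picture's height over the tangent of half this angle, whatever the lens; pixels are square), "cx", "cy" (the principal point, pixels), "pose" (4x4, takes a point from camera to world coordinates). Camera axes: x right, y down, z forward; pixel columns grow to the right and rows downward; lengths in mm; the calibration is good to about 2 mm. A picture is of the moment at which its call begins. There is no depth.
- job.job_done(): hands the job in, once; it reports no verdict.
The state is a dict: "time_s": time; "qpos": joint angles; "qvel": joint speeds; "effort": joint torques, N m; "ee_pos": TCP position; "ee_rot": TCP orientation; "force": force on the tool from outside, world axes, zero at the start; "torque": the same for the moment, N m; "gripper_width": finger opening in mm.
Only numpy, scipy, OpenCV 4.12 (cv2) and the standard library are available. Lean on these libraries where they do the work, as an engineer would, in place of code of your own. Each camera call takes 0.05 s, during which the arm holds its last target.

TASK

The seam in red is finished: slide the red thread spool straight up off its spindle on the thread stand and put it in the shallow wooden tray. Set it down gently, standing upright on its wide foot and inside the tray, rather than dropping it, and let go; leave the other two spools on their spindles.

Things in the scene. Friction and masses are not known exactly. Their poses are not given: they have to be found in the camera images.
- red_spool_mid (a point): the red spool to take: rigid, 64 mm high, 60-130 g, upright on one of the stand's three spindles. From its underside: white foot, 52 mm across, 4 mm thick; wound red thread, 42 mm across, up to 58 mm; white core tube, 22 mm across, up to 64 mm; a 14 mm bore right through. This point: on its axis, half-way up (32 mm); z up the spool. The 8 mm spindle ends 40 mm above this point: raise it 72 mm to clear.
- blue_spool_mid (a point): spool of blue thread, same size and make as the red one, on another spindle; it stays there. This point: on its axis, half-way up (32 mm). The stand is a fixed wooden board, 300 x 90 mm and 18 mm thick, with three upright steel spindles in a row, 110 mm apart, a spool on each; standing spools reach 82 mm above the table, spindle tips 90 mm.
- cream_spool_mid (a point): spool of cream thread, same size and make as the red one, on another spindle; it stays there. This point: on its axis, half-way up (32 mm). Which colour sits on which spindle varies.
- tray_floor (a point): the middle of the inner floor (the floor's upper face) of the shallow square plywood tray, empty and fixed to the table: 160 x 160 mm outside, 150 x 150 mm inside; its floor is 5 mm above the table, its rim 22 mm above the table (17 mm above this floor), its walls are 5 mm thick. The x and y axes run along its sides, z is up.
There are look-alikes about, which are no part of the job. Leave any yellow look-alike of the part that bears red_spool_mid alone.

How it is judged:
By the outcome, as a careful person would: the job done as asked, in the order asked, and still so for the second after the job is handed in, with the robot touching nothing.
It also fails if it takes over 43 s, if anything falls off the work surface, if the arm or the gripper's body presses on something with over 40 N, if the wrist force passes 120 N, or if a joint passes its speed limit or range.

## Working session

There is one attempt and no reset: what is moved stays moved. The work goes in short steps, Python scripts to look and compute and a tool call to move; the robot and the scene stay as the last step left them, time stands still between calls to the robot, and variables do not carry over. Pictures are saved under pics/ and viewed, and the job is handed in when it is done.

Besides the shell and the picture viewer there is one more tool, called as name(argument=value, ...), one argument or row to a line, values as JSON. drive_tool: Moves the arm, as the interface text tells. Its arguments: {"type":"object","properties":{"moves":{"type":"array"},"grip_force":{"type":"number"}},"required":["moves"]}

```bash
mkdir -p pics
python3 - <<'E'
from workcell import telemetry, grab_frame, job
import cv2,numpy as np,pickle
s=telemetry.state();print(s)
for n in("scene","top"):
    f=grab_frame(n);cv2.imwrite(f"pics/{n}0.png",f["color"]);pickle.dump(f,open(f"{n}.pkl","wb"))
    print(n,f["vertical_fov"],f["cx"],f["cy"],np.round(f["pose"],3).tolist())
E
```

```text
{'time_s': 0.0, 'qpos': array([ 7.06442998e+01,  1.83506267e+01,  8.97077516e+01, -3.73727172e-04,
        7.20428946e+01, -1.14446176e+00]), 'qvel': array([ 0.05170162,  0.14461634,  0.10395434,  0.02702007, -0.00823666,
        0.06455498]), 'effort': array([-9.93344256e-04, -4.12458479e+01, -2.31970131e+01,  7.25494232e-02,
        4.58169007e-02, -1.43206439e-04]), 'ee_pos': array([179.51682828, 545.71810716, 213.12132966]), 'ee_rot': array([-1.79898740e+02, -1.66750714e-03,  1.61788876e+02]), 'force': array([-0.75936467, -0.29798955, -0.03513215]), 'torque': array([-0.00496509, -0.0130795 , -0.04309303]), 'gripper_width': 91.10789294253597}
scene 46.192198844123055 325.22421060956424 191.3081681847852 [[0.473, 0.658, -0.586, 1197.37], [0.881, -0.364, 0.302, -310.526], [-0.015, -0.659, -0.752, 901.891], [0.0, 0.0, 0.0, 1.0]]
top 42.60388956320244 318.7878131901844 201.74171950225306 [[0.173, -0.963, 0.206, 345.382], [-0.985, -0.169, 0.035, 4.56], [0.001, -0.209, -0.978, 1043.839], [0.0, 0.0, 0.0, 1.0]]
```

View pics/scene0.png

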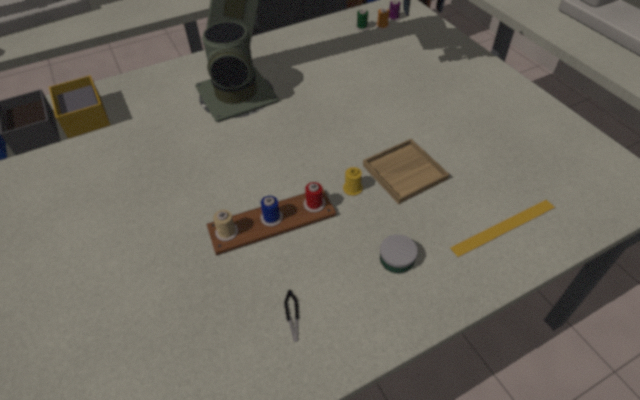

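View pics/top0.png

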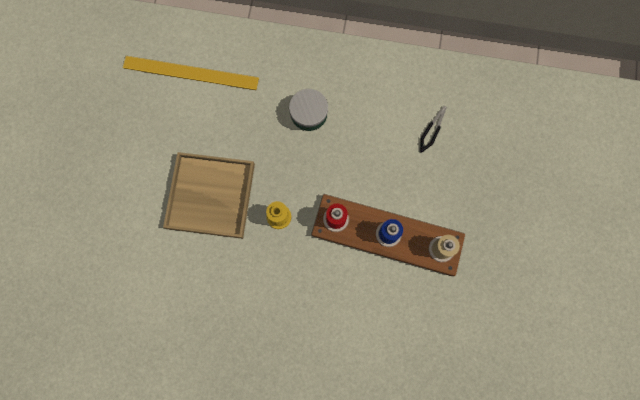

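The scene view shows cream (224,225), blue (270,210) and red (314,196) spools on the board, a loose yellow look-alike at (353,181), and the tray at (406,170). In the top view red is at (337,216), blue (391,231), cream (445,247), yellow (278,214) and the tray at (208,195). I'll enlarge the red and yellow area.

Run:
```python
import cv2,numpy as np,pickle
a=pickle.load(open("top.pkl","rb"))["color"][140:280,150:480]
b=pickle.load(open("scene.pkl","rb"))["color"][130:260,200:460]
a=cv2.resize(a,(780,331),interpolation=cv2.INTER_CUBIC)
cv2.imwrite("pics/ct.png",a)
cv2.imwrite("pics/cs.png",cv2.resize(b,(780,390),interpolation=cv2.INTER_CUBIC))
```

```text
(no output)
```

View pics/ct.png

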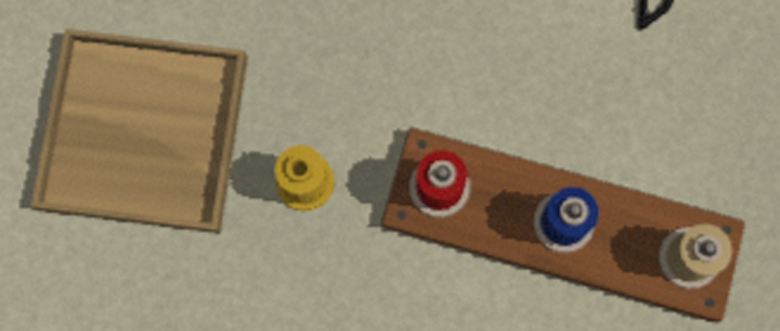

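View pics/cs.png

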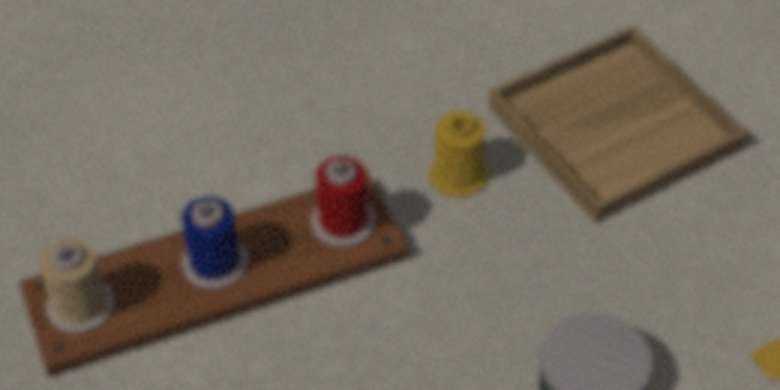

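```bash
cat > h.py <<'E'
import cv2,numpy as np,pickle
from scipy.optimize import minimize
def proj(f,P):
    M=np.linalg.inv(f["pose"]);P=np.atleast_2d(P)@M[:3,:3].T+M[:3,3]
    F=200/np.tan(np.radians(f["vertical_fov"]/2))
    return P[:,:2]/P[:,2:]*F+[f["cx"],f["cy"]]
def ray(f,uv,z):
    F=200/np.tan(np.radians(f["vertical_fov"]/2))
    d=f["pose"][:3,:3]@np.array([(uv[0]-f["cx"])/F,(uv[1]-f["cy"])/F,1]);o=f["pose"][:3,3]
    return (o+d*(z-o[2])/d[2])[:2]
def cyl(x,y,r,z0,z1):
    t=np.linspace(0,2*np.pi,48,endpoint=False)
    c=np.c_[x+r*np.cos(t),y+r*np.sin(t)]
    return np.r_[np.c_[c,0*t+z0],np.c_[c,0*t+z1]]
def fit(f,mask,x0,r=21,z0=22,z1=76):
    ys,xs=np.nonzero(mask);S=8
    u0,v0=xs.min()-15,ys.min()-15;w,h=xs.max()+15-u0,ys.max()+15-v0
    m=cv2.resize(mask[v0:v0+h,u0:u0+w].astype(np.float32),None,fx=S,fy=S,interpolation=cv2.INTER_LINEAR)>.5
    def cost(p):
        q=(proj(f,cyl(p[0],p[1],r,z0,z1))-[u0-.5,v0-.5]+0)*S
        im=np.zeros(m.shape,np.uint8);cv2.fillConvexPoly(im,cv2.convexHull(np.round(q).astype(np.int32)),1)
        i=im.astype(bool);return 1-(i&m).sum()/(i|m).sum()
    b=minimize(cost,x0,method="Nelder-Mead",options=dict(initial_simplex=[x0,[x0[0]+12,x0[1]],[x0[0],x0[1]+12]]))
    return b.x,1-b.fun
def big(m):
    n,l,s,c=cv2.connectedComponentsWithStats(m.astype(np.uint8));k=1+s[1:,4].argmax()
    m=l==k; cs,_=cv2.findContours(m.astype(np.uint8),0,2);o=np.zeros(m.shape,np.uint8)
    cv2.fillPoly(o,[cv2.convexHull(np.vstack(cs))],1);return o
E
python3 - <<'E'
from h import *
T=pickle.load(open("top.pkl","rb"));S=pickle.load(open("scene.pkl","rb"))
rough={"red":((337,216),(314,196)),"blue":((391,231),(270,208))}
for n,(a,b) in rough.items():
    for f,uv in((T,a),(S,b)):
        c=f["color"].astype(int);B,G,R=c[...,0],c[...,1],c[...,2]
        m=(R-np.maximum(G,B)>45) if n=="red" else (B-np.maximum(G,R)>25)
        w=np.zeros(m.shape,bool);w[uv[1]-25:uv[1]+25,uv[0]-22:uv[0]+22]=1
        m=big(m&w);print(n,m.sum(),fit(f,m,ray(f,uv,50)))
# yellow
print("yel",ray(T,(276,210),64),ray(S,(353,171),64))
print("tips cream/blue/red top", [ray(T,u,90).round(1) for u in((448,244),(392,229),(337,213))])
# tray corners, rim outer z=22 (crop coords)
sT=330/780;sS=260/780
tc=[(66,30),(245,51),(219,231),(35,208)]
sc=[(634,28),(752,134),(598,218),(490,95)]
A=[ray(T,(150+u*sT,140+v*sT),22) for u,v in tc];Bq=[ray(S,(200+u*sS,130+v*sS),22) for u,v in sc]
for q in(A,Bq):
    q=np.array(q);print(q.round(1).tolist(),q.mean(0).round(1),np.linalg.norm(q-np.roll(q,1,0),axis=1).round(1))
bc=[(409,128),(745,219),(718,321),(384,226)]
q=np.array([ray(T,(150+u*sT,140+v*sT),18) for u,v in bc]);print("board",q.round(1).tolist(),np.linalg.norm(q-np.roll(q,1,0),axis=1).round(1),q.mean(0))
d=(q[1]-q[0]+q[2]-q[3]);print("board dir",np.degrees(np.arctan2(d[1],d[0])))
E
```

```text
red 477 (array([533.91969106,   1.13322108]), np.float64(0.9447331891403299))
red 354 (array([527.76541157,   0.85890285]), np.float64(0.8003677900767409))
blue 437 (array([ 520.83109836, -107.48319266]), np.float64(0.9023460221030182))
blue 347 (array([ 516.31987289, -107.13466649]), np.float64(0.7497634176017305))
yel [520.8914909  118.84559105] [518.96010624 117.42682338]
tips cream/blue/red top [array([ 508.2, -213.1]), array([ 518.2, -105.9]), array([530.5,   1. ])]
[[612.4, 347.6], [620.8, 188.7], [461.2, 178.9], [453.4, 337.3]] [536.9 263.1] [159.3 159.1 159.9 158.6]
[[458.9, 340.2], [617.4, 350.8], [631.6, 183.4], [468.8, 179.9]] [544.2 263.6] [160.6 158.8 168.  162.8]
board [[578.3, 35.5], [549.4, -261.0], [459.4, -248.5], [490.1, 41.8]] [ 88.4 297.8  90.8 291.9] [ 519.31157273 -108.0398228 ]
board dir -95.81126151468105
```

Every point checks out. The red spool is at about (531.5, 1), the board measures 90×297 and the tray sides are 159–160. Yellow is loose on the table at (520, 118), so it isn't the one to take. I'll set the jaws across the board (yaw ≈ 84.2°), starting with the turn.

drive_tool(
  moves=[
    {"claw":-1,"yaw":1},
    {"claw":-1,"yaw":1},
    {"claw":-1,"yaw":1},
    {"claw":-1,"yaw":1},
    {"claw":-1,"yaw":1},
  ],
  grip_force=20,
)

```text
validation failed for argument at $.mo...
```

drive_tool(
  moves=[
    {"claw":-1,"yaw":1},
    {"claw":-1,"yaw":1},
    {"claw":-1,"yaw":1},
    {"claw":-1,"yaw":1},
    {"claw":-1,"dx":-1,"dy":0.8},
  ],
)

```text
validation failed for argument at $.mo...
```

drive_tool(
  moves=[
    {"claw":-1,"dx":-1,"dy":0.8},
    {"claw":-1,"dx":-1,"dy":0.8},
    {"claw":-1,"dx":-1,"dy":0.8},
    {"claw":-1,"dx":-1,"dy":0.8},
    {"claw":-1,"dx":-1,"dy":0.8},
  ],
)

```text
validation failed for argument at $.mo...
```

drive_tool(
  moves=[
    {"claw":-1,"dx":0,"dy":0,"dz":0,"yaw":1},
    {"claw":-1,"dx":0,"dy":0,"dz":0,"yaw":1},
    {"claw":-1,"dx":0,"dy":0,"dz":0,"yaw":1},
    {"claw":-1,"dx":0,"dy":0,"dz":0,"yaw":1},
    {"claw":-1,"dx":0,"dy":0,"dz":0,"yaw":1},
  ],
  grip_force=20,
)

```text
time_s: 0.72
ee_pos: [179.0, 544.2, 210.5]
ee_rot: [-179.7, 0.3, 117.4]
force: [-0.1, -0.2, -0.1]
gripper_width: 91.2
```

drive_tool(
  moves=[
    {"claw":-1,"dx":0,"dy":0,"dz":-0.05,"yaw":1},
    {"claw":-1,"dx":0,"dy":0,"dz":-0.05,"yaw":1},
    {"claw":-1,"dx":0,"dy":0,"dz":-0.05,"yaw":1},
    {"claw":-1,"dx":0,"dy":0,"dz":-0.05,"yaw":0.8},
    {"claw":-1,"dx":0,"dy":0,"dz":-0.05,"yaw":0},
  ],
)

```text
time_s: 1.35
ee_pos: [178.4, 542.7, 212.9]
ee_rot: [-179.8, 0.8, 83.7]
force: [0.0, -0.0, 0.3]
gripper_width: 91.4
```

drive_tool(
  moves=[
    {"claw":-1,"dx":-1,"dy":0.8,"dz":-0.03,"yaw":0},
    {"claw":-1,"dx":-1,"dy":0.8,"dz":-0.03,"yaw":0},
    {"claw":-1,"dx":-1,"dy":0.8,"dz":-0.03,"yaw":0},
    {"claw":-1,"dx":-1,"dy":0.8,"dz":-0.03,"yaw":0},
    {"claw":-1,"dx":-1,"dy":0.8,"dz":-0.03,"yaw":0},
  ],
)

```text
time_s: 1.98
ee_pos: [250.4, 426.9, 216.2]
ee_rot: [-179.9, 1.0, 84.3]
force: [0.4, -0.6, -0.0]
gripper_width: 91.2
```

drive_tool(
  moves=[
    {"claw":-1,"dx":-1,"dy":0.8,"dz":-0.03,"yaw":0},
    {"claw":-1,"dx":-1,"dy":0.8,"dz":-0.03,"yaw":0},
    {"claw":-1,"dx":-1,"dy":0.8,"dz":-0.03,"yaw":0},
    {"claw":-1,"dx":-1,"dy":0.8,"dz":-0.03,"yaw":0},
    {"claw":-1,"dx":-1,"dy":0.8,"dz":-0.03,"yaw":0},
  ],
)

```text
time_s: 2.6
ee_pos: [322.6, 308.2, 221.0]
ee_rot: [-179.9, 1.2, 84.6]
force: [1.0, 0.2, -0.7]
gripper_width: 91.1
```

drive_tool(
  moves=[
    {"claw":-1,"dx":-1,"dy":0.9,"dz":0,"yaw":0},
    {"claw":-1,"dx":-1,"dy":0.9,"dz":0,"yaw":0},
    {"claw":-1,"dx":-1,"dy":0.9,"dz":0,"yaw":0},
    {"claw":-1,"dx":-1,"dy":0.9,"dz":0,"yaw":0},
    {"claw":-1,"dx":-1,"dy":0.9,"dz":0,"yaw":0},
  ],
)

```text
time_s: 3.22
ee_pos: [403.1, 189.4, 223.2]
ee_rot: [-179.9, 1.4, 84.9]
force: [0.8, -0.6, -0.7]
gripper_width: 91.2
```

drive_tool(
  moves=[
    {"claw":-1,"dx":-1,"dy":0.9,"dz":0,"yaw":0},
    {"claw":-1,"dx":-1,"dy":0.9,"dz":0,"yaw":0},
    {"claw":-1,"dx":-1,"dy":0.9,"dz":0,"yaw":0},
    {"claw":-1,"dx":-1,"dy":0.9,"dz":0,"yaw":0},
    {"claw":-1,"dx":-0.5,"dy":0.5,"dz":0,"yaw":0},
  ],
)

```text
time_s: 3.85
ee_pos: [475.5, 82.3, 225.3]
ee_rot: [-179.8, 1.6, 85.0]
force: [0.2, 0.1, 0.0]
gripper_width: 91.1
```

drive_tool(
  moves=[
    {"claw":-1,"dx":-0.9,"dy":0.8,"dz":0,"yaw":0},
    {"claw":-1,"dx":-0.9,"dy":0.8,"dz":0,"yaw":0},
    {"claw":-1,"dx":-0.9,"dy":0.8,"dz":0,"yaw":0},
    {"claw":-1,"dx":-0.6,"dy":0.5,"dz":0,"yaw":0.1},
    {"claw":-1,"dx":0,"dy":0,"dz":0,"yaw":0},
  ],
)

```text
time_s: 4.47
ee_pos: [526.4, 7.3, 226.6]
ee_rot: [-179.6, 1.6, 84.2]
force: [-0.6, -0.2, 0.2]
gripper_width: 91.3
```

Run:
```python
from workcell import telemetry, grab_frame
import cv2
s=telemetry.state();print(s["ee_pos"],s["ee_rot"])
for n,sl in(("top",(slice(120,320),slice(220,500))),("scene",(slice(60,280),slice(180,460)))):
    f=grab_frame(n);cv2.imwrite(f"pics/{n}1.png",cv2.resize(f["color"][sl],None,fx=2.7,fy=2.7,interpolation=2))
```

```text
[526.35358459   7.34303568 226.64179349] [-179.61613858    1.58321775   84.23091553]
```

View pics/scene1.png

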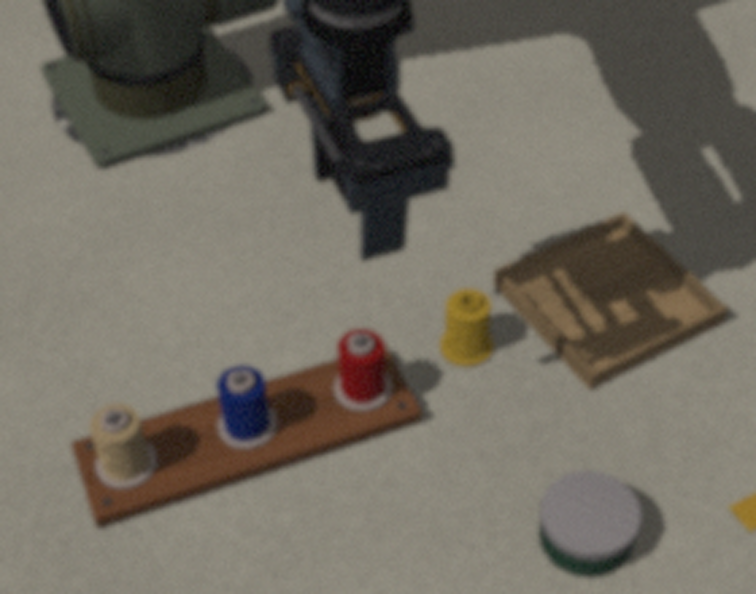

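View pics/top1.png

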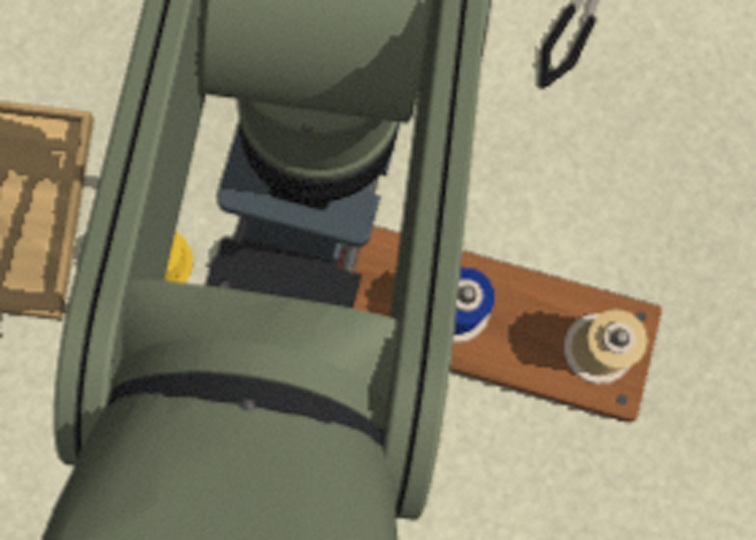

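The gripper is above red with the jaws across the board. The red spool sits at (362,365) in the crop, and its surroundings are clear. Descending.

drive_tool(
  moves=[
    {"claw":-1,"dx":0,"dy":0.12,"dz":0.8,"yaw":0},
    {"claw":-1,"dx":0,"dy":0.12,"dz":0.8,"yaw":0},
    {"claw":-1,"dx":0,"dy":0,"dz":0.8,"yaw":0},
    {"claw":-1,"dx":0,"dy":0,"dz":0.8,"yaw":0},
    {"claw":-1,"dx":0,"dy":0,"dz":0.8,"yaw":0},
  ],
)

```text
time_s: 5.2
ee_pos: [527.4, 8.8, 141.3]
ee_rot: [-179.5, 1.5, 84.6]
force: [0.0, -0.5, -0.6]
gripper_width: 91.3
```

drive_tool(
  moves=[
    {"claw":-1,"dx":-0.3,"dy":0.2,"dz":0.6,"yaw":0},
    {"claw":-1,"dx":-0.15,"dy":0.15,"dz":0.6,"yaw":0},
    {"claw":-1,"dx":0,"dy":0,"dz":0.3,"yaw":0},
    {"claw":-1,"dx":0,"dy":0,"dz":0.2,"yaw":0},
    {"claw":-1,"dx":0,"dy":0,"dz":0,"yaw":0},
  ],
)

```text
time_s: 5.82
ee_pos: [532.0, -1.5, 103.5]
ee_rot: [-179.3, 1.5, 84.7]
force: [1.3, 0.2, 0.3]
gripper_width: 91.3
```

drive_tool(
  moves=[
    {"claw":-1,"dx":0.08,"dy":0,"dz":0.8,"yaw":0},
    {"claw":-1,"dx":0.04,"dy":0,"dz":0.8,"yaw":0},
    {"claw":-1,"dx":0,"dy":0,"dz":0.8,"yaw":0},
    {"claw":-1,"dx":0,"dy":0,"dz":0.5,"yaw":0},
    {"claw":-1,"dx":0,"dy":0,"dz":0.1,"yaw":0},
  ],
)

```text
time_s: 6.45
ee_pos: [534.2, -0.3, 44.8]
ee_rot: [-179.7, 1.5, 84.7]
force: [0.1, 0.0, -0.2]
gripper_width: 91.3
```

drive_tool(
  moves=[
    {"claw":-1,"dx":0.07,"dy":-0.1,"dz":0.4,"yaw":0},
    {"claw":-1,"dx":0,"dy":-0.05,"dz":0.15,"yaw":0},
    {"claw":-1,"dx":0,"dy":0,"dz":0,"yaw":0},
  ],
)

```text
time_s: 6.82
ee_pos: [531.9, 1.2, 34.0]
ee_rot: [-179.8, 1.5, 84.7]
force: [0.2, -0.4, -0.1]
gripper_width: 91.4
```

Run:
```python
from workcell import telemetry, grab_frame
import cv2
f=grab_frame("scene");cv2.imwrite("pics/s2.png",cv2.resize(f["color"][110:270,200:400],None,fx=3.7,fy=3.7,interpolation=2))
s=telemetry.state();print(s["ee_pos"],s["ee_rot"],s["force"])
```

```text
[531.96374009   1.20381341  34.15860721] [-179.84474824    1.46675904   84.68555992] [-0.23731459 -0.96679142  0.42431626]
```

View pics/s2.png

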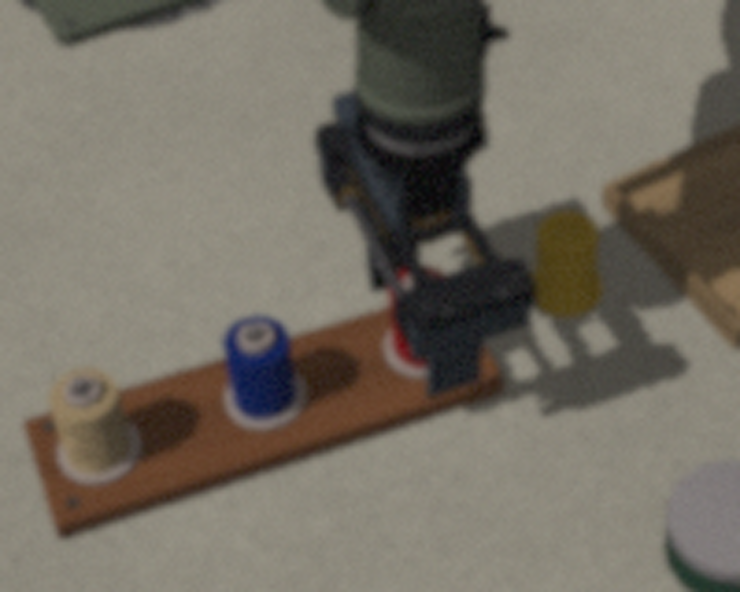

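The fingers straddle the red spool (crop 410,330) above its foot. Closing.

drive_tool(
  moves=[
    {"claw":1,"dx":0,"dy":0,"dz":0,"yaw":0},
    {"claw":1,"dx":0,"dy":0,"dz":0,"yaw":0},
    {"claw":1,"dx":0,"dy":0,"dz":0,"yaw":0},
  ],
  grip_force=20,
)

```text
time_s: 7.25
ee_pos: [532.5, 1.2, 34.7]
ee_rot: [-179.9, 1.5, 84.7]
force: [0.3, 1.0, -0.1]
gripper_width: 64.2
```

drive_tool(
  moves=[
    {"claw":1,"dx":0,"dy":0,"dz":0,"yaw":0},
    {"claw":1,"dx":0,"dy":0,"dz":0,"yaw":0},
    {"claw":1,"dx":0,"dy":0,"dz":0,"yaw":0},
  ],
)

```text
time_s: 7.62
ee_pos: [532.4, 1.2, 34.8]
ee_rot: [-179.9, 1.5, 84.7]
force: [0.3, -0.1, -0.3]
gripper_width: 41.5
```

drive_tool(
  moves=[
    {"claw":1,"dx":0,"dy":0,"dz":0,"yaw":0},
    {"claw":1,"dx":0,"dy":0,"dz":-0.2,"yaw":0},
    {"claw":1,"dx":0,"dy":0,"dz":-0.4,"yaw":0},
    {"claw":1,"dx":0,"dy":0,"dz":-0.4,"yaw":0},
  ],
)

```text
time_s: 8.12
ee_pos: [531.9, 1.7, 55.3]
ee_rot: [-179.8, 1.5, 84.7]
force: [-0.6, -0.2, -1.1]
gripper_width: 42.1
```

drive_tool(
  moves=[
    {"claw":1,"dx":-0.03,"dy":0,"dz":-0.4,"yaw":0},
    {"claw":1,"dx":-0.03,"dy":0.02,"dz":-0.4,"yaw":0},
    {"claw":1,"dx":-0.02,"dy":0.02,"dz":-0.4,"yaw":0},
  ],
)

```text
time_s: 8.5
ee_pos: [533.1, 0.6, 81.7]
ee_rot: [-179.9, 1.5, 84.7]
force: [-0.0, 0.6, -0.8]
gripper_width: 41.6
```

drive_tool(
  moves=[
    {"claw":1,"dx":0,"dy":-0.04,"dz":-0.4,"yaw":0},
    {"claw":1,"dx":0,"dy":-0.02,"dz":-0.4,"yaw":0},
    {"claw":1,"dx":-0.02,"dy":0,"dz":-0.4,"yaw":0},
    {"claw":1,"dx":-0.02,"dy":0,"dz":-0.5,"yaw":0},
    {"claw":1,"dx":0,"dy":0,"dz":-0.6,"yaw":0},
  ],
)

```text
time_s: 9.12
ee_pos: [531.6, 1.1, 130.6]
ee_rot: [-179.9, 1.5, 84.7]
force: [0.5, 0.3, -0.1]
gripper_width: 41.7
```

drive_tool(
  moves=[
    {"claw":1,"dx":0,"dy":0,"dz":-0.6,"yaw":0},
    {"claw":1,"dx":0,"dy":0,"dz":-0.2,"yaw":0},
    {"claw":1,"dx":0,"dy":0,"dz":0,"yaw":0},
  ],
)

```text
time_s: 9.5
ee_pos: [532.4, 1.5, 149.2]
ee_rot: [180.0, 1.5, 84.7]
force: [-0.2, -0.7, -1.3]
gripper_width: 41.7
```

Run:
```python
from workcell import telemetry, grab_frame
import cv2
f=grab_frame("scene");cv2.imwrite("pics/s3.png",cv2.resize(f["color"][60:260,200:470],None,fx=2.9,fy=2.9,interpolation=2))
s=telemetry.state();print(s["ee_pos"],s["ee_rot"],s["force"])
```

```text
[532.31341839   1.54216938 148.94507007] [-179.98995657    1.45225938   84.68045105] [-0.29533704  0.20009754 -0.9640291 ]
```

View pics/s3.png

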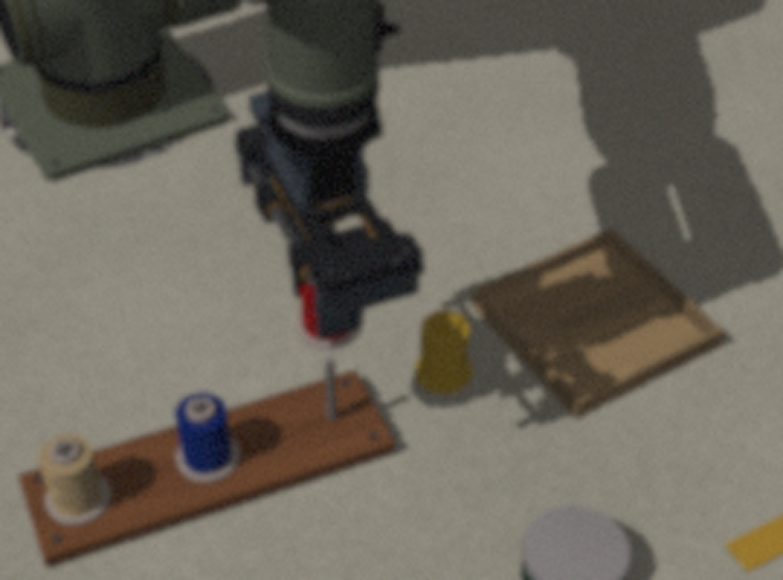

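The red spool is held and free. Its spindle is bare at crop (332,390), and the blue and cream spools are untouched. Moving to the tray.

drive_tool(
  moves=[
    {"claw":1,"dx":0.5,"dy":-0.04,"dz":0,"yaw":0},
    {"claw":1,"dx":0.9,"dy":-0.07,"dz":0,"yaw":0},
    {"claw":1,"dx":1,"dy":-0.07,"dz":0,"yaw":0},
    {"claw":1,"dx":1,"dy":-0.07,"dz":0,"yaw":0},
    {"claw":1,"dx":1,"dy":-0.07,"dz":0,"yaw":0},
  ],
)

```text
time_s: 10.18
ee_pos: [532.9, 95.6, 144.8]
ee_rot: [-179.8, 1.4, 84.6]
force: [0.2, -0.1, -0.1]
gripper_width: 41.8
```

drive_tool(
  moves=[
    {"claw":1,"dx":1,"dy":-0.07,"dz":0,"yaw":0},
    {"claw":1,"dx":1,"dy":-0.07,"dz":0,"yaw":0},
    {"claw":1,"dx":1,"dy":-0.07,"dz":0,"yaw":0},
    {"claw":1,"dx":1,"dy":-0.07,"dz":0,"yaw":0},
    {"claw":1,"dx":0.8,"dy":-0.07,"dz":0,"yaw":0},
  ],
)

```text
time_s: 10.8
ee_pos: [532.6, 201.5, 140.6]
ee_rot: [-179.6, 1.4, 84.9]
force: [0.1, 0.3, -1.2]
gripper_width: 41.4
```

drive_tool(
  moves=[
    {"claw":1,"dx":0.9,"dy":0.05,"dz":0,"yaw":0},
    {"claw":1,"dx":0.8,"dy":0.05,"dz":0,"yaw":0},
    {"claw":1,"dx":0.6,"dy":0,"dz":0.1,"yaw":0},
    {"claw":1,"dx":0.3,"dy":0,"dz":0.2,"yaw":0},
    {"claw":1,"dx":0,"dy":0,"dz":0.2,"yaw":0},
  ],
)

```text
time_s: 11.42
ee_pos: [539.6, 257.4, 128.4]
ee_rot: [-179.6, 1.4, 84.9]
force: [-0.1, 0.6, -1.5]
gripper_width: 41.6
```

Run:
```python
from workcell import telemetry, grab_frame
import cv2
for n,sl in(("top",(slice(120,280),slice(120,360))),("scene",(slice(60,260),slice(230,500)))):
    f=grab_frame(n);cv2.imwrite(f"pics/{n}4.png",cv2.resize(f["color"][sl],None,fx=2.9,fy=2.9,interpolation=2))
s=telemetry.state();print(s["ee_pos"],s["ee_rot"],s["force"])
```

```text
[539.19066225 256.71986749 128.0591846 ] [-179.51281814    1.45617504   84.89742833] [ 0.18839749 -0.1155915  -0.56834861]
```

View pics/scene4.png

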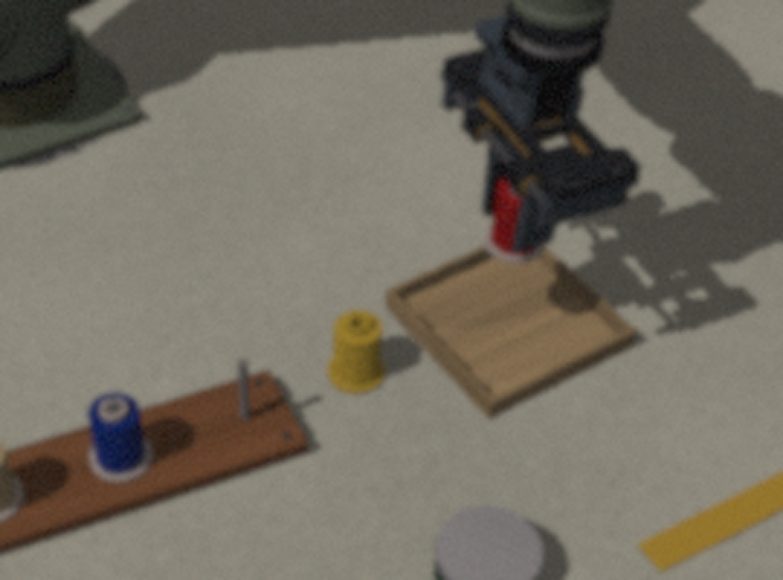

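The spool is upright above the tray (foot at crop 513,250). I expect contact at a TCP height of about 21.8 mm. Lowering.

drive_tool(
  moves=[
    {"claw":1,"dx":0.15,"dy":0,"dz":0.7,"yaw":0},
    {"claw":1,"dx":0.15,"dy":0,"dz":0.8,"yaw":0},
    {"claw":1,"dx":0.1,"dy":0,"dz":0.8,"yaw":0},
    {"claw":1,"dx":0,"dy":0,"dz":0.6,"yaw":0},
    {"claw":1,"dx":0,"dy":0,"dz":0.2,"yaw":0},
  ],
)

```text
time_s: 12.15
ee_pos: [538.7, 262.1, 60.7]
ee_rot: [-179.4, 1.5, 84.8]
force: [0.2, 0.6, -0.9]
gripper_width: 41.5
```

drive_tool(
  moves=[
    {"claw":1,"dx":0,"dy":0,"dz":0.6,"yaw":0},
    {"claw":1,"dx":0,"dy":0,"dz":0.6,"yaw":0},
    {"claw":1,"dx":0,"dy":0,"dz":0.15,"yaw":0},
    {"claw":1,"dx":0,"dy":0,"dz":0,"yaw":0},
  ],
)

```text
time_s: 12.65
ee_pos: [538.6, 261.4, 31.9]
ee_rot: [-179.4, 1.5, 84.8]
force: [0.1, -0.3, -0.4]
gripper_width: 41.4
```

drive_tool(
  moves=[
    {"claw":1,"dx":0,"dy":0,"dz":0.2,"yaw":0},
    {"claw":1,"dx":0,"dy":0,"dz":0.15,"yaw":0},
    {"claw":1,"dx":0,"dy":0,"dz":0.05,"yaw":0},
  ],
)

```text
time_s: 13.02
ee_pos: [539.1, 261.5, 24.3]
ee_rot: [-179.5, 1.5, 84.8]
force: [0.3, -0.8, -1.1]
gripper_width: 41.3
```

drive_tool(
  moves=[
    {"claw":1,"dx":0,"dy":0,"dz":0.07,"yaw":0},
    {"claw":1,"dx":0,"dy":0,"dz":0.03,"yaw":0},
  ],
)

```text
time_s: 13.28
ee_pos: [539.2, 261.5, 22.3]
ee_rot: [-179.6, 1.5, 84.8]
force: [0.4, 0.5, -0.5]
gripper_width: 41.7
```

drive_tool(
  moves=[
    {"claw":1,"dx":0,"dy":0,"dz":0.05,"yaw":0},
    {"claw":1,"dx":0,"dy":0,"dz":0.03,"yaw":0},
  ],
)

```text
time_s: 13.52
ee_pos: [539.3, 261.6, 21.9]
ee_rot: [-179.6, 1.4, 84.8]
force: [-2.9, -1.7, 5.2]
gripper_width: 41.8
```

Contact came at 21.9 mm, as predicted. Releasing.

drive_tool(
  moves=[
    {"claw":-0.4,"dx":0,"dy":0,"dz":0,"yaw":0},
    {"claw":-0.4,"dx":0,"dy":0,"dz":0,"yaw":0},
    {"claw":-0.4,"dx":0,"dy":0,"dz":0,"yaw":0},
  ],
)

```text
time_s: 13.9
ee_pos: [539.7, 261.7, 21.7]
ee_rot: [-179.6, 1.4, 84.8]
force: [0.7, 0.4, -0.2]
gripper_width: 63.9
```

Run:
```python
from workcell import telemetry, grab_frame
import cv2
f=grab_frame("scene");cv2.imwrite("pics/s5.png",cv2.resize(f["color"][60:260,230:500],None,fx=2.9,fy=2.9,interpolation=2))
s=telemetry.state();print(s["ee_pos"],s["ee_rot"],s["force"],s["gripper_width"])
```

```text
[539.64939195 261.70742142  21.67239779] [-179.62267909    1.40785691   84.79864503] [-0.00396681  0.28340607  0.56629156] 63.68870825187825
```

View pics/s5.png

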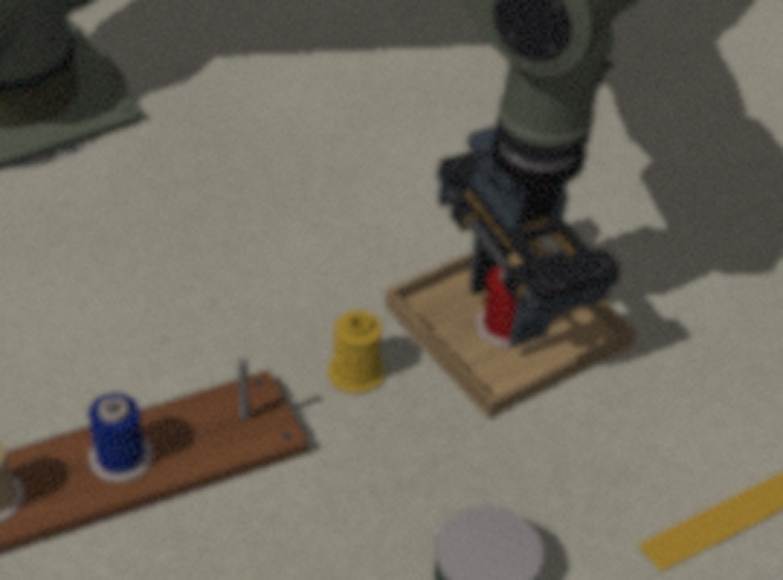

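The spool stands upright on the tray floor (crop 500,310) with 11 mm of clearance on each side. Retreating straight up.

drive_tool(
  moves=[
    {"claw":-0.4,"dx":0,"dy":0,"dz":-0.3,"yaw":0},
    {"claw":-0.4,"dx":0,"dy":0,"dz":-0.6,"yaw":0},
    {"claw":-0.4,"dx":0,"dy":0,"dz":-0.8,"yaw":0},
    {"claw":-0.4,"dx":0,"dy":0,"dz":-0.8,"yaw":0},
    {"claw":-0.4,"dx":0,"dy":0,"dz":-1,"yaw":0},
  ],
)

```text
time_s: 14.58
ee_pos: [540.1, 263.4, 95.8]
ee_rot: [-179.6, 1.4, 84.8]
force: [0.2, 0.2, -0.2]
gripper_width: 64.2
```

drive_tool(
  moves=[
    {"claw":-0.4,"dx":0,"dy":0,"dz":-1,"yaw":0},
    {"claw":-0.4,"dx":0,"dy":0,"dz":-1,"yaw":0},
    {"claw":-0.4,"dx":0,"dy":0,"dz":-0.8,"yaw":0},
    {"claw":-0.4,"dx":0,"dy":0,"dz":-0.3,"yaw":0},
    {"claw":-0.4,"dx":0,"dy":0,"dz":0,"yaw":0},
  ],
)

```text
time_s: 15.2
ee_pos: [542.0, 265.7, 167.1]
ee_rot: [179.9, 1.1, 84.8]
force: [-0.0, -0.0, -0.4]
gripper_width: 63.7
```

Run:
```python
from workcell import telemetry, grab_frame
from h import *
f=grab_frame("scene");cv2.imwrite("pics/s6.png",cv2.resize(f["color"][60:260,200:470],None,fx=2.9,fy=2.9,interpolation=2))
c=f["color"].astype(int);m=(c[...,2]-np.maximum(c[...,0],c[...,1])>45);w=np.zeros(m.shape,bool);w[100:210,360:450]=1
m=big(m&w);print(m.sum(),fit(f,m,np.array([539.,262.]),z0=9,z1=63))
s=telemetry.state();print(s["ee_pos"],s["force"])
```

```text
341 (array([537.88251591, 262.0599184 ]), np.float64(0.8535513982037103))
[541.86499647 265.57803755 166.79661193] [ 0.59580013 -0.03486447  0.62385846]
```

View pics/s6.png

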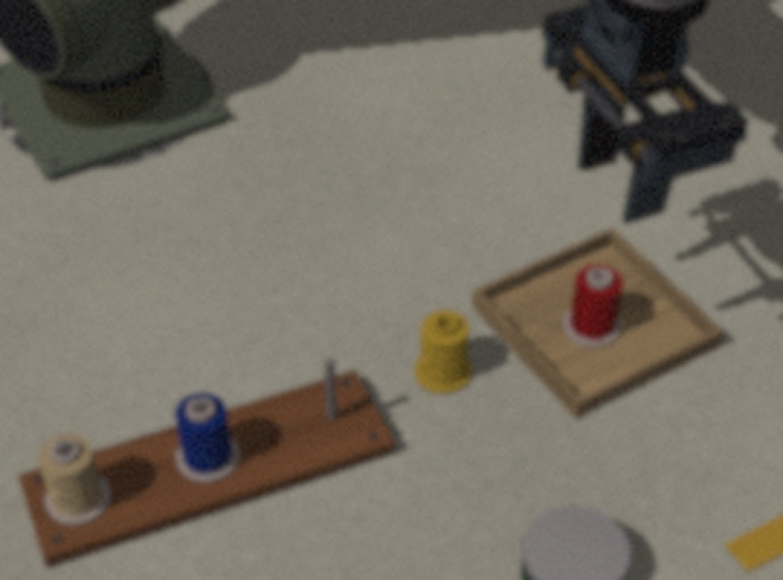

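The red spool stands upright in the middle of the tray (crop 596,305), the gripper is clear, and blue, cream and yellow haven't moved. Handing in.

```bash
python3 -c "
from workcell import job
print(job.job_done())"
```

```text
the job is handed in; nothing more can be done
None
```

I slid the red spool straight up off its spindle and set it down upright on its foot in the middle of the tray. I then let go, backed off straight up and handed the job in at about 15 s.

**Last checks:**
- **Contact:** it came at a tool height of 21.9 mm, against about 21.8 mm predicted, with roughly 5 N of vertical force.
- **Position:** the final picture shows the spool standing at about (538, 262), against a tray centre of about (537–544, 263).
- **Other spools:** blue and cream are still on their spindles, and the yellow look-alike was not touched.
- **Gripper:** the fingertips are about 98 mm above the spool's top, touching nothing.

**What didn't fully agree:**
- The two cameras differed by 4–7 mm in x for the stand and the tray. I aimed the grasp between the red spool's two fits. For the tray I used the top view, which matched its known size better.
- The tool had a small tilt of about 1.5° throughout. It had no visible effect on the grasp or on how the spool stands.

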